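Drop a tube offcut into the lever-lid scrap bin

ROBOT

A 6-joint arm with a two-finger parallel gripper is mounted at the origin on the work surface; the furniture and walls round the work are solid. World frame = base frame: x ahead of the robot, y to its left, z up, the work surface at z = 0. Lengths are in mm, angles in rad, forces in N, time in s.
With the tool pointing down it reaches from about 300 to 875 mm from the base axis. Payload 4.2 kg.
Tool frame: the origin (TCP) lies at the very end of the fingers, on their centre line; the grasp point (between the pads) lies 19 mm behind it; x points along the fingers, y is the direction in which the jaws open and shut, and the axes are right-handed (so a half turn about x gives the same grasp; the last joint's range is limited). The gripper opens to 85 mm and grips with 20 to 120 N. Pads are 22 mm wide; open, the fingers measure 114 mm over their backs; the gripper's body (76 mm by 85 mm) begins 54 mm behind the grasp point. The pads swing forward as they close: fully open they stand 13 mm farther back than shut.
Start: joints at [-1.224, 0.32, 1.565, -0, 1.257, -0.02], TCP at [206.216, -536.765, 231.338] pointing down, gripper open.
Joint ranges: [-3.11, 3.11], [-0.84, 2.01], [0.21, 2.61], [-1.34, 4.49], [0.05, 2.63], [-2.56, 2.56]. Speed limits (rad/s): [2.57, 2.57, 3.14, 3.14, 3.14, 3.14].

INTERFACE

Orientations are given as a unit quaternion [w, x, y, z].
In Python, from plant import arm, get_image gives the robot as it stands. The module is installed in compiled form; this text tells all that it offers.
- The arm moves only by the tool send_rows, never from a script. Its argument "increments" is a list of rows, each a list of 3 entries, a list of its own where there are three numbers: the shift along the tool's x, y, z in m, then the turn about the tool's x in degrees, then the closure in counts, from 0 (fully open) to 255 (shut). In form: [[[dx, dy, dz], turn, grip], ...]. A call has 1 to 12 rows; each row shifts and turns the commanded pose from where the row before left it, along the tool's axes as they then stand; what a row does not reach is not made up. A row lasts 1/8 s, in which the tool goes at most 62.5 mm and 10.7 degrees, less where a joint would pass 70% of its speed; a pose out of reach is approached as far as the arm can. A call is refused whole if a number of a shift passes 0.0625 or a number of a turn 10.7, either way. A call with a gripper value outside its range is refused whole. The fingers move at their own pace and stop on an object; "squeeze" is the grip in N (left out, the last holds). Time passes only in rows, so rows that do not move let the fingers close. It gives the time, the measured TCP pose, the force and the opening at its end, in the units of the state.
- arm.get_state(): the state, without advancing time (a new reading comes with each control period).
- get_image(name): name is "scene" or "top" or "wrist"; returns a dict with "img" (420x560x3 uint8, red, green, blue), "range_z" (420x560 float32, mm along the optical axis (not along the pixel's ray), 0 where there is no reading), "fov_y" (degrees; the focal length in pixels is half the picture's height over the tangent of half this angle, whatever the lens; pixels are square), "cx", "cy" (the principal point, pixels), "origin" and "orientation" of the camera in the world; the wrist camera has in their place "mount" (4x4, takes a point from camera to tool coordinates, whose origin is the TCP and whose axes are the tool frame's). Camera axes: x right, y down, z forward; pixel columns grow to the right and rows downward; lengths in mm; the calibration is good to about 2 mm. A picture is of the moment at which its call begins: read the wrist's pose just before it.
- arm.hand_in(): hands the job in, once; it reports no verdict.
The state is a dict: "time_s": time; "joint_positions": joint angles; "joint_vel": joint speeds; "effort": joint torques, N m; "tool_pos": TCP position; "tool_rot": TCP orientation; "ft_force": force on the tool from outside, world axes, zero at the start; "moment": the same for the moment, N m; "opening": finger opening in mm.
Only numpy, scipy, OpenCV 4.12 (cv2) and the standard library are available. Lean on these libraries where they do the work, as an engineer would, in place of code of your own. Each camera call takes 0.05 s, during which the arm holds its last target. There are 200 camera calls.

TASK

Get rid of the tube offcut that lies on the ledge of the bench scrap bin: push it off the ledge with the fingertips so that it rolls down the chute and stops against the shut lid, press the bin's side lever right down so that the lid lifts and the offcut rolls in, then let the lever come up slowly under the fingers so that the lid eases shut all the way without slamming. Use only the lever to work the lid (do not touch the lid itself), lift nothing (fingertip pushes are enough), leave everything else on the bench where it is, and finish clear of it all.

Things in the scene. Friction and masses are not known exactly. Their poses are not given: they have to be found in the camera images.
- scrap_bin: grey sheet-steel scrap bin bolted to the bench, 140 mm wide. Origin under its middle at bench height; x runs down the chute, away from the worker, y to the left, z up. Along x: loading ledge, 150 mm high, from -115 to -60 mm; chute falling at 27 deg from there to -5 mm (122 mm high); then the bin to 115 mm, 132 mm wide inside. Side cheeks along ledge and chute rise to 168 mm
- ledge_middle (a point): middle of the ledge's top face (bin x = -87.5, y = 0, height 149 mm). The ledge tips 3 deg towards the worker and has a rolled front edge 3 mm high at bin x = -114 mm, where the tube rests; once its middle is pushed past the head of the chute (bin x = -60 mm) it rolls down by itself. No wall stands in front of the ledge
- chute_rest (a point): where the tube's middle lies when it rests on the chute against the shut lid's front lip: bin x = -30, y = 0, height 159 mm
- bin_floor (a point): middle of the bin's inner floor: bin x = 55, y = 0, height 4 mm
- tube_scrap: the scrap: a grey steel tube offcut, 120 mm long, 43 mm outside diameter, 0.38 kg, lying across the ledge (its own x axis is the tube's axis). Origin on its surface, 21 mm from the axis, so it turns round as the tube rolls: use tube_middle
- tube_middle (a point): middle of the tube's axis
- bin_lid (a joint): angle of the steel lid (rad), hinged at the back of the bin: 0 = shut, grows as its front rises, about 0.76 with the lever right down. Shut, it covers the bin from x = -10 mm back, its top 172 mm high, its turned-down front lip closing the chute. About 0.5 kg; it falls shut at several rad/s if the lever is let go: over 2 rad/s is a slam. It turns about 1.7 times as fast as the lever
- bin_lever (a joint): angle of the lever (rad) along the bin's right side (bin -y): 0 = up (lid shut), 0.45 = right down on its stop. It pivots at bin x = 30 mm, height 108 mm, 145 mm from its pad, and drives the lid through a link rod. Pressing takes about 2 to 8 N at the pad; the lid's weight brings it up again, following the fingers
- pad_top (a point): middle of the top of the lever's black rubber pad (42 x 44 mm, level when up). Moves with the lever: bin x = -111, y = -128 mm; height about 155 mm when up, about 91 mm when right down; it moves nearly straight down (within 6 mm along x)
- paste_tin: round tin, 86 mm diameter, 62 mm tall; bystander. Origin under its centre, as for all bystanders
- magnet: flat five-sided welding magnet, 60 x 60 x 16 mm, lying on the bench; bystander
- spray_can: upright spray can, 66 mm diameter, 197 mm tall; bystander
- v_block: ground steel V-block, 45 x 60 x 42 mm; bystander
- coupon: flat steel weld coupon, 50 x 100 x 12 mm; bystander
- hex_bolt: hexagon bolt lying down, 66 mm long; bystander
Not all that is in view belongs to the job. There is more than one size of the tube_scrap; the job needs the larger.

How it is judged:
By the outcome, as a careful person would: the job done as asked, in the order asked, and still so for the second after the job is handed in, with the robot touching nothing.
It also fails if it takes over 58 s, if anything falls off the work surface, if the arm or the gripper's body presses on something with over 40 N, if the wrist force passes 120 N, or if a joint passes its speed limit or range.

## Working session

There is one attempt and no reset: what is moved stays moved. The work goes in short steps, Python scripts to look and compute and a tool call to move; the robot and the scene stay as the last step left them, time stands still between calls to the robot, and variables do not carry over. Pictures are saved under pics/ and viewed, about 8 in all and at most 12, crops included, and the job is handed in when it is done.

Besides the shell and the picture viewer there is one more tool, called after "Emit:" in YAML: its name, and indented under it one key for each argument. send_rows: Moves the arm, as the interface text tells. Its arguments: {"type":"object","properties":{"increments":{"type":"array"},"squeeze":{"type":"number"}},"required":["increments"]}

```bash
mkdir -p pics; cat > h.py <<'E'
import numpy as np, cv2
from plant import arm, get_image
from scipy.spatial.transform import Rotation as R
def rot(q): return R.from_quat([q[1],q[2],q[3],q[0]]).as_matrix()
def cloud(d,Rw=None,o=None):
    f=d["img"].shape[0]/2/np.tan(np.radians(d["fov_y"])/2)
    z=d["range_z"]; v,u=np.mgrid[:z.shape[0],:z.shape[1]]
    P=np.stack([(u-d["cx"])/f*z,(v-d["cy"])/f*z,z],-1)
    if Rw is None: Rw=rot(d["orientation"]); o=np.array(d["origin"])
    return P@Rw.T+o
E
python3 - <<'E'
from h import *
s=arm.get_state(); print({k:np.round(v,3).tolist() for k,v in s.items()})
for n in("scene","top"):
    d=get_image(n); cv2.imwrite(f"pics/{n}0.png",d["img"][...,::-1]); np.savez(f"{n}0.npz",img=d["img"],P=cloud(d)); print(n,d["fov_y"],d["origin"],d["orientation"])
E
```

```text
{'time_s': 0.0, 'joint_positions': [-1.224, 0.32, 1.566, -0.0, 1.257, -0.02], 'joint_vel': [0.001, 0.001, -0.001, -0.001, 0.0, -0.001], 'effort': [0.0, -41.552, -23.416, 0.0, 0.008, -0.0], 'tool_pos': [206.032, -536.281, 230.468], 'tool_rot': [-0.128, -0.695, -0.13, 0.695], 'ft_force': [0.576, -0.548, -0.52], 'moment': [0.001, 0.046, 0.021], 'opening': 85.567}
scene 43.081350740950136 [  10.34029323  932.42036142 1073.16385776] [ 0.092504   -0.23352652  0.88775071 -0.38575517]
top 47.70659231982274 [ 357.30359441   32.75837726 1155.15141985] [ 0.05496819 -0.698428    0.71116957 -0.05843517]
```

View pics/scene0.png

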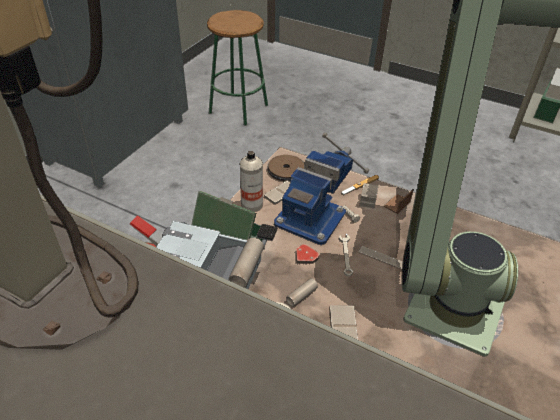

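View pics/top0.png

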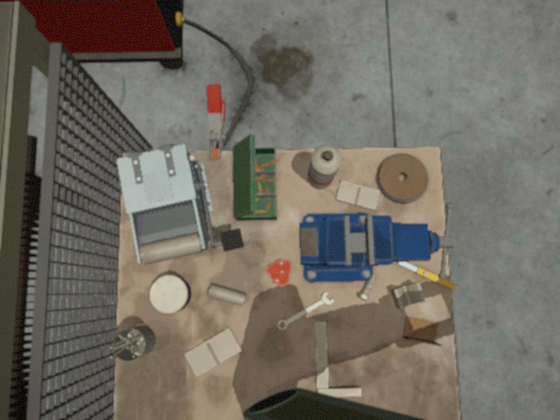

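The scene view shows the bin at about (215,245) with the tube on its ledge. In the top view the larger tube lies across the ledge at (168,247), and the smaller one lies on the bench at (227,294), so it isn't the one meant. The lever pad is black at (231,239), the lid is at (155,180), and there is a green box at (255,185). Next I'll confirm the tube in an enlarged crop and measure.

```bash
python3 - <<'E'
from h import *
d=np.load("top0.npz"); P=d["P"]; im=d["img"]
def at(u,v): return np.round(np.median(P[v-1:v+2,u-1:u+2].reshape(-1,3),0),1)
for n,(u,v) in dict(tubeL=(145,251),tubeM=(168,247),tubeR=(195,240),pad=(231,239),small=(227,294),lid=(150,190),lidR=(185,190),chute=(165,225),green=(240,180),greenR=(265,190),bench=(210,310),arm=(206,190),tin=(168,293)).items(): print(n,at(u,v))
# pad mask
Z=P[...,2]; hsv=cv2.cvtColor(im,cv2.COLOR_RGB2HSV)
m=(np.abs(Z-155)<8); m[:, :212]=0; m[:,250:]=0; m[:220]=0;m[255:]=0
Q=P[m]; print("pad",len(Q),Q.mean(0),cv2.minAreaRect(Q[:,:2].astype(np.float32)))
m=(np.abs(Z-172)<6); m[:,205:]=0;m[215:]=0;m[:140]=0;m[:,:110]=0
Q=P[m]; print("lid",len(Q),Q.mean(0),cv2.minAreaRect(Q[:,:2].astype(np.float32)))
m=(Z>178); m[:,:130]=0;m[:,210:]=0;m[:232]=0;m[265:]=0
Q=P[m]; print("tube",len(Q),Q.mean(0),Q.max(0),cv2.minAreaRect(Q[:,:2].astype(np.float32)))
c=im[130:320,100:300]; cv2.imwrite("pics/crop.png",cv2.resize(c,None,fx=3.1,fy=3.1,interpolation=cv2.INTER_CUBIC)[...,::-1])
E
```

```text
tubeL [441.7 301.3 189.8]
tubeM [448.7 254.6 191.3]
tubeR [462.6 200.5 189.5]
pad [466.8 130.  156.4]
small [351.8 151.7  31.6]
lid [572.2 298.6 174.1]
lidR [570.6 225.3 172.6]
chute [500.7 273.  144.9]
green [607.4 114.7 100.4]
greenR [603.2  60.4   6.9]
bench [314.8 195.5   0.7]
arm [606.5 206.2   5.3]
tin [356.6 282.7  60.5]
pad 420 [466.23263137 130.42923517 154.35840421] ((464.7531433105469, 139.89097595214844), (41.877525329589844, 65.42041778564453), 11.11368179321289)
lid 4089 [597.93125326 287.34540593 172.1122149 ] ((584.9423828125, 285.7139892578125), (161.40316772460938, 150.9412078857422), 11.265071868896484)
tube 1108 [446.92990601 251.2104214  195.69158984] [ 478.28410902  314.84561606 1155.15141985] ((429.18341064453125, 168.41558837890625), (295.97772216796875, 81.70408630371094), 77.51457214355469)
```

View pics/crop.png

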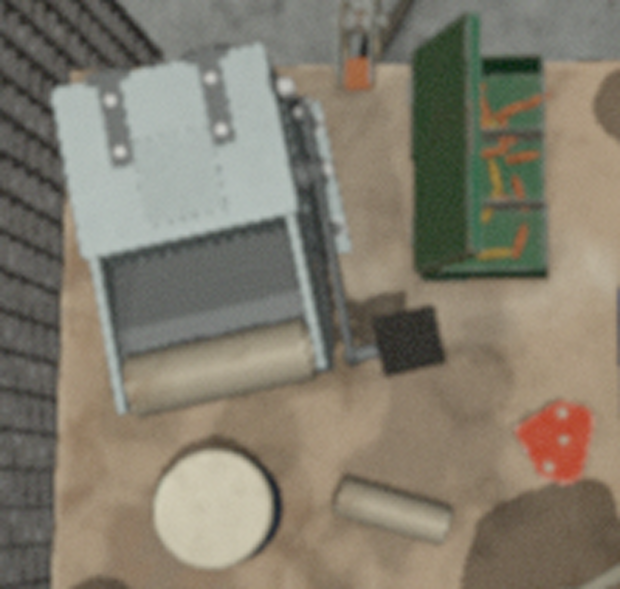

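The crop confirms it: the large tube lies between the cheeks on the ledge, at crop (220,368). The pad is at crop (410,340) and clear. Next I'll refine the bin pose and get the tool's turn.

```bash
python3 - <<'E'
from h import *
d=np.load("top0.npz"); P=d["P"]; im=d["img"]; Z=P[...,2]
V=im.max(-1)
m=(np.abs(Z-155)<8)&(V<60); m[:, :218]=0; m[:,250:]=0; m[:220]=0;m[255:]=0
Q=P[m]; r=cv2.minAreaRect(Q[:,:2].astype(np.float32)); print("pad",Q.mean(0),r); pad=np.array(r[0])
v,u=np.mgrid[:420,:560]
m=(Z>182)&(Z<200)&(u>130)&(u<210)&(v>232)&(v<265)
Q=P[m]; r=cv2.minAreaRect(Q[:,:2].astype(np.float32)); print("tube",len(Q),Q.mean(0),np.percentile(Z[m],98),r); tube=np.array(r[0])
c=Q[:,:2]-Q[:,:2].mean(0); w=np.linalg.svd(c,full_matrices=False)[2][0]; w*=np.sign(w[1]); yt=np.arctan2(-w[0],w[1]); print("yaw tube",np.degrees(yt))
yaw=np.radians(11.3); Rb=np.array([[np.cos(yaw),-np.sin(yaw)],[np.sin(yaw),np.cos(yaw)]])
o=pad-Rb@[-111,-128]; print("origin",o,"tube in bin",Rb.T@(tube-o))
m=(np.abs(Z-170)<8)&(u<205)&(u>110)&(v<275)&(v>140); B=(P[m][:,:2]-o)@Rb; print("lid/cheek bin extents",np.percentile(B,[1,50,99],axis=0))
# heights over vise etc
m=(P[...,0]>200)&(P[...,0]<700)&(np.abs(P[...,1])<420)&(Z<600); print("max z vise", np.percentile(Z[(u>300)&(u<430)&(v>210)&(v<285)],99), "mesh",P[300,90],P[250,115])
s=arm.get_state(); T=rot(s["tool_rot"]); print(T.round(3)); print("yaw of tool z",np.degrees(np.arctan2(T[1,2],T[0,2])))
E
```

```text
pad [465.87011547 129.76496249 154.7972397 ] ((466.2442321777344, 129.879638671875), (37.65505599975586, 40.67866134643555), 13.345808029174805)
tube 960 [448.01356124 253.66826293 187.93778882] 192.8352425082015 ((448.325927734375, 253.39466857910156), (37.66445541381836, 120.26402282714844), 11.797468185424805)
yaw tube 11.77037867780753
origin [550.01135281 277.14833698] tube in bin [-104.36865813   -3.36832846]
lid/cheek bin extents [[-123.99355498  -72.59809   ]
 [  42.19306371    1.18490895]
 [ 112.04014373   74.44490968]]
max z vise 170.86020944343213 mesh [344.00509064 466.28666992  41.37757848] [ 471.34143868  461.81926614 -101.57266774]
[[-0.001  0.359 -0.933]
 [ 0.002 -0.933 -0.359]
 [-1.    -0.002 -0.   ]]
yaw of tool z -158.98514760241974
```

Emit:
send_rows:
  increments:
    - [[-0.04, 0, 0], 9.4, 110]
    - [[-0.04, 0, 0], 0, 110]
    - [[-0.02, -0.02, -0.02], 0, 110]
    - [[0, -0.04, -0.03], 0, 110]
    - [[0, -0.04, -0.03], 0, 110]
    - [[0, -0.04, -0.03], 0, 110]
    - [[0, -0.04, -0.03], 0, 110]
    - [[0, -0.04, -0.03], 0, 110]
    - [[0, -0.04, -0.03], 0, 110]
    - [[0, -0.04, -0.03], 0, 110]
    - [[0, -0.04, -0.02], 0, 110]
    - [[0, 0, 0], 0, 110]

```text
time_s: 1.6
tool_pos: [382.9, -151.2, 331.1]
tool_rot: [-0.073, -0.703, -0.074, 0.703]
ft_force: [-0.2, -0.9, 0.0]
opening: 48.8
```

```bash
cat >> h.py <<'E'
yaw=np.radians(11.5); Rb=np.array([[np.cos(yaw),-np.sin(yaw)],[np.sin(yaw),np.cos(yaw)]]); ob=np.array([550.2,277.0])
def st(*targets):
    s=arm.get_state(); T=rot(s["tool_rot"]); p=np.array(s["tool_pos"])
    b=Rb.T@(p[:2]-ob); print("t",round(s["time_s"],2),"tcp",p.round(1),"bin",b.round(1),"zyaw",np.degrees(np.arctan2(T[1,2],T[0,2])).round(2),"j",np.round(s["joint_positions"],2),"F",np.round(s["ft_force"],1),"open",round(s["opening"],1))
    for t in targets:
        w=np.r_[ob+Rb@t[:2],t[2]]; print("to",t,"tool shift mm",(T.T@(w-p)).round(1))
E
python3 -c "
from h import *
st([-162,-2,300],[-162,-2,158])"
```

```text
t 1.6 tcp [ 382.9 -151.2  331.1] bin [-249.3 -386.2] zyaw -168.1 j [-0.4   0.    1.71  0.    1.43  0.96] F [-0.2 -0.9  0. ] open 48.8
to [-162, -2, 300] tool shift mm [  31.3 -383.6  -90. ]
to [-162, -2, 158] tool shift mm [ 173.3 -383.5  -90. ]
```

Emit:
send_rows:
  increments:
    - [[0, -0.048, -0.01], 0.4, 110]
    - [[0, -0.048, -0.01], 0, 110]
    - [[0, -0.048, -0.01], 0, 110]
    - [[0, -0.048, -0.01], 0, 110]
    - [[0, -0.048, -0.01], 0, 110]
    - [[0, -0.048, -0.01], 0, 110]
    - [[0, -0.048, -0.01], 0, 110]
    - [[0.03, -0.048, -0.02], 0, 110]
    - [[0.04, 0, 0], 0, 110]
    - [[0.04, 0, 0], 0, 110]
    - [[0.04, 0, 0], 0, 110]
    - [[0.023, 0, 0], 0, 110]

```text
time_s: 3.1
tool_pos: [395.6, 239.2, 156.0]
tool_rot: [-0.07, -0.703, -0.068, 0.705]
ft_force: [-0.0, -0.5, -0.3]
opening: 48.4
```

```bash
python3 - <<'E'
from h import *
st([-135,-2,158],[-78,-2,158])
for n in("scene","top"):
    d=get_image(n); im=d["img"]; c=im[180:300,100:300] if n=="scene" else im[130:320,80:300]
    cv2.imwrite(f"pics/{n}1.png",cv2.resize(c,None,fx=3,fy=3,interpolation=cv2.INTER_CUBIC)[...,::-1])
E
```

```text
t 3.1 tcp [395.6 239.2 156. ] bin [-159.1   -6.2] zyaw -168.84 j [ 0.52  0.21  1.92 -0.    1.01  1.9 ] F [-0.  -0.5 -0.3] open 48.4
to [-135, -2, 158] tool shift mm [ -2.1  -4.4 -24.1]
to [-78, -2, 158] tool shift mm [ -2.3  -4.7 -81.1]
```

View pics/scene1.png

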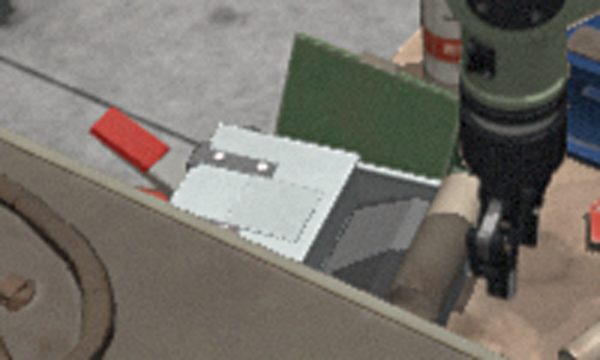

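The scene view shows the fingers just behind the tube and in line with it. I'll push slowly.

Emit:
send_rows:
  increments:
    - [[-0.004, -0.004, -0.008], 0, 110]
    - [[0, 0, -0.008], 0, 110]
    - [[0, 0, -0.006], 0, 110]
    - [[0, 0, -0.005], 0, 110]
    - [[0, 0, -0.005], 0, 110]
    - [[0, 0, -0.005], 0, 110]
    - [[0, 0, -0.005], 0, 110]
    - [[0, 0, -0.005], 0, 110]
    - [[0, 0, -0.005], 0, 110]
    - [[0, 0, -0.005], 0, 110]
    - [[0, 0, -0.004], 0, 110]
    - [[0, 0, -0.004], 0, 110]

```text
time_s: 4.7
tool_pos: [459.1, 257.4, 162.3]
tool_rot: [-0.069, -0.704, -0.069, 0.704]
ft_force: [-0.7, -1.0, 0.7]
opening: 49.0
```

```bash
cat >> h.py <<'E'
def tubebin():
    d=get_image("top"); P=cloud(d); b=(P[...,:2]-ob)@Rb; m=(P[...,2]>174)&(P[...,2]<200)&(b[...,0]>-125)&(b[...,0]<-8)&(abs(b[...,1])<66)
    print("n",m.sum()); 
    if m.sum()>50: print("tube x lo/med/hi",np.percentile(b[m][:,0],[2,50,98]).round(1),"y",np.percentile(b[m][:,1],[2,50,98]).round(1),"ztop",np.percentile(P[m][:,2],98))
    return d
E
python3 -c "
from h import *
st([-80,-2,160]); d=tubebin(); cv2.imwrite('pics/top2.png',cv2.resize(d['img'][130:320,80:300],None,fx=3,fy=3)[...,::-1])"
```

```text
t 4.7 tcp [459.1 257.4 162.3] bin [-93.2  -1.1] zyaw -168.79 j [ 0.49  0.3   1.78 -0.    1.06  1.86] F [-0.7 -1.   0.7] open 49.0
to [-80, -2, 160] tool shift mm [  2.3   0.9 -13.2]
n 338
tube x lo/med/hi [-100.9  -57.4  -10.9] y [-62.4 -38.6 -13.4] ztop 195.50396430300793
```

Emit:
send_rows:
  increments:
    - [[0, 0, -0.004], 0, 110]
    - [[0, 0, -0.004], 0, 110]
    - [[0, 0, -0.004], 0, 110]
    - [[0, 0, 0], 0, 110]
    - [[0, 0, 0], 0, 110]

```text
time_s: 5.38
tool_pos: [470.6, 259.6, 162.2]
tool_rot: [-0.069, -0.704, -0.069, 0.704]
ft_force: [0.3, 0.0, 0.5]
opening: 48.3
```

```bash
python3 -c "
from h import *
st([-80,-2,160]); d=tubebin(); a=cv2.resize(d['img'][140:290,90:260],None,fx=2.3,fy=2.3)
s=get_image('scene')['img'][180:300,130:290]; s=cv2.resize(s,(int(160*345/120),345)); cv2.imwrite('pics/both3.png',np.hstack([a,s])[...,::-1])"
```

```text
t 5.38 tcp [470.6 259.6 162.2] bin [-81.5  -1.2] zyaw -168.79 j [ 0.48  0.32  1.76 -0.    1.07  1.86] F [0.3 0.  0.5] open 48.3
to [-80, -2, 160] tool shift mm [ 2.2  0.8 -1.5]
n 374
tube x lo/med/hi [-89.5 -33.1 -10.6] y [-61.4 -36.8 -11.6] ztop 185.57401824742306
```

View pics/both3.png

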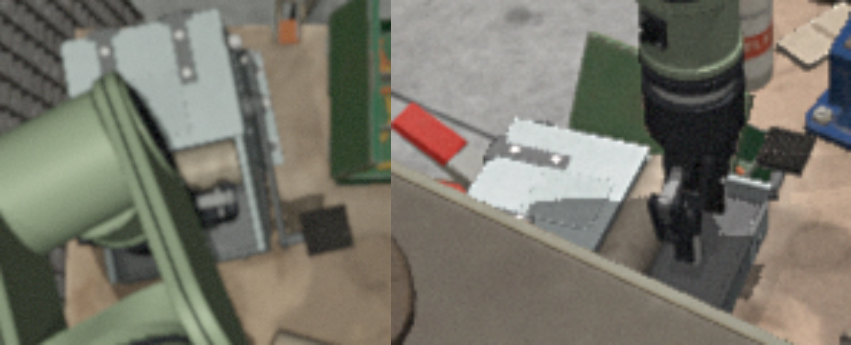

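The tube is off the ledge and resting against the lid, at about (215,165) in the left panel. I'll retract, rise, move over the pad and close the fingers.

Emit:
send_rows:
  increments:
    - [[-0.01, 0, 0.03], 0, 110]
    - [[-0.04, 0, 0.03], 0, 255]
    - [[-0.03, 0.02, 0], 0, 255]
    - [[0, 0.04, -0.01], 0, 255]
    - [[0, 0.04, -0.01], 0, 255]
    - [[0, 0.03, -0.01], 0, 255]
    - [[0, 0, 0], 0, 255]
    - [[0, 0, 0], 0, 255]

```text
time_s: 6.48
tool_pos: [466.1, 126.7, 242.2]
tool_rot: [-0.069, -0.704, -0.069, 0.704]
ft_force: [0.0, 0.4, 0.7]
opening: -0.1
```

```bash
python3 -c "
from h import *
st([-112,-131,170],[-112,-131,155],[-112,-131,91]); d=tubebin()"
```

```text
t 6.47 tcp [466.1 126.7 242.2] bin [-112.4 -130.6] zyaw -168.8 j [0.24 0.17 1.74 0.   1.23 1.62] F [0.  0.4 0.7] open -0.1
to [-112, -131, 170] tool shift mm [72.2  0.5 -0.4]
to [-112, -131, 155] tool shift mm [87.2  0.5 -0.4]
to [-112, -131, 91] tool shift mm [151.2   0.5  -0.4]
n 252
tube x lo/med/hi [-48.2 -33.1  -9.6] y [22.7 39.7 57.1] ztop 183.05116867598989
```

Emit:
send_rows:
  increments:
    - [[0.035, 0, 0], 0, 255]
    - [[0.035, 0, 0], 0, 255]
    - [[0.01, 0, 0], 0, 255]
    - [[0.008, 0, 0], 0, 255]
    - [[0.008, 0, 0], 0, 255]
    - [[0.008, 0, 0], 0, 255]
    - [[0.008, 0, 0], 0, 255]
    - [[0.008, 0, 0], 0, 255]
    - [[0.008, 0, 0], 0, 255]
    - [[0.008, 0, 0], 0, 255]
    - [[0.008, 0, 0], 0, 255]

```text
time_s: 7.9
tool_pos: [464.2, 126.1, 98.6]
tool_rot: [-0.069, -0.702, -0.069, 0.705]
ft_force: [-5.6, -1.3, 3.2]
opening: -0.2
```

```bash
python3 -c "
from h import *
st([-112,-131,91])"
```

```text
t 7.9 tcp [464.2 126.1  98.6] bin [-114.4 -130.8] zyaw -168.78 j [0.24 0.31 1.96 0.   0.88 1.62] F [-5.6 -1.3  3.2] open -0.2
to [-112, -131, 91] tool shift mm [ 7.6  0.2 -2.4]
```

Emit:
send_rows:
  increments:
    - [[0.004, 0, -0.001], 0, 255]
    - [[0.003, 0, -0.001], 0, 255]
    - [[0.002, 0, 0], 0, 255]
    - [[0, 0, 0], 0, 255]

```text
time_s: 8.4
tool_pos: [465.3, 126.2, 92.6]
tool_rot: [-0.069, -0.702, -0.069, 0.706]
ft_force: [-14.6, -3.4, 27.2]
opening: -0.2
```

```bash
python3 -c "
from h import *
st([-112,-131,91]); d=get_image('top'); a=cv2.resize(d['img'][140:290,90:260],None,fx=2.3,fy=2.3)
s=get_image('scene')['img'][180:300,130:290]; s=cv2.resize(s,(int(160*345/120),345)); cv2.imwrite('pics/both4.png',np.hstack([a,s])[...,::-1])"
```

```text
t 8.4 tcp [465.3 126.2  92.6] bin [-113.3 -130.8] zyaw -168.78 j [0.24 0.32 1.97 0.   0.86 1.62] F [-14.6  -3.4  27.2] open -0.2
to [-112, -131, 91] tool shift mm [ 1.6  0.2 -1.3]
```

View pics/both4.png

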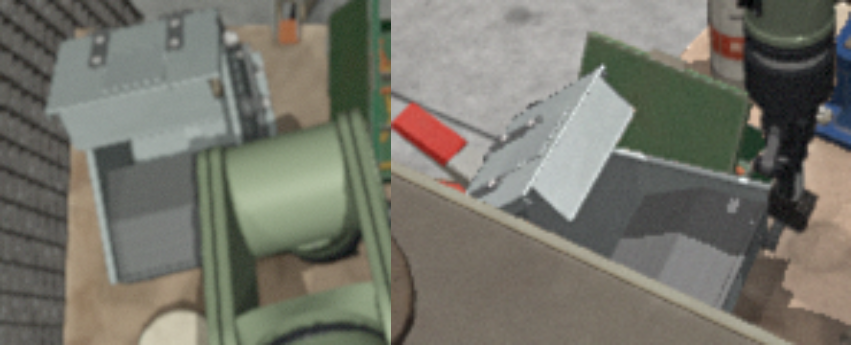

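The lever is on its stop, with force up to 27 N. The lid is raised and the chute is empty, so the tube has gone in. I'll ease the lever up.

Emit:
send_rows:
  increments:
    - [[0, 0, 0], 0, 255]
    - [[0, 0, 0], 0, 255]
    - [[-0.005, 0, 0], 0, 255]
    - [[-0.005, 0, 0], 0, 255]
    - [[-0.005, 0, 0], 0, 255]
    - [[-0.005, 0, 0], 0, 255]
    - [[-0.005, 0, 0], 0, 255]
    - [[-0.005, 0, 0], 0, 255]
    - [[-0.005, 0, 0], 0, 255]
    - [[-0.005, 0, 0], 0, 255]
    - [[-0.004, 0, 0], 0, 255]
    - [[-0.004, 0, 0], 0, 255]

```text
time_s: 10.0
tool_pos: [469.7, 127.1, 138.1]
tool_rot: [0.069, 0.705, 0.069, -0.703]
ft_force: [-1.0, -0.3, 3.9]
opening: -0.2
```

Emit:
send_rows:
  increments:
    - [[-0.003, 0, 0], 0, 255]
    - [[-0.003, 0, 0], 0, 255]
    - [[-0.003, 0, 0], 0, 255]
    - [[0, 0, 0], 0, 255]

```text
time_s: 10.5
tool_pos: [469.6, 126.9, 146.9]
tool_rot: [0.069, 0.705, 0.069, -0.703]
ft_force: [3.3, 1.6, 4.1]
opening: 0.4
```

Emit:
send_rows:
  increments:
    - [[-0.002, 0, 0], 0, 255]
    - [[-0.002, 0, 0], 0, 255]
    - [[-0.002, 0, 0], 0, 255]
    - [[-0.002, 0, 0], 0, 255]
    - [[-0.002, 0, 0], 0, 255]
    - [[-0.001, 0, 0], 0, 255]
    - [[0, 0, 0], 0, 255]

```text
time_s: 11.38
tool_pos: [467.8, 126.6, 156.9]
tool_rot: [-0.069, -0.703, -0.069, 0.704]
ft_force: [0.0, 0.1, -0.0]
opening: 0.2
```

```bash
python3 - <<'E'
from h import *
st([-112,-131,155]); d=get_image('top'); P=cloud(d); b=(P[...,:2]-ob)@Rb
for x0,x1 in((-8,15),(15,40),(40,70)):
    m=(b[...,0]>x0)&(b[...,0]<x1)&(b[...,1]>0)&(b[...,1]<60); print(x0,np.median(P[m][:,2]))
P0=np.load("top0.npz")["P"]; b=(P0[...,:2]-ob)@Rb
for x0,x1 in((-8,15),(15,40),(40,70)):
    m=(b[...,0]>x0)&(b[...,0]<x1)&(b[...,1]>0)&(b[...,1]<60); print("before",x0,np.median(P0[m][:,2]))
E
```

```text
t 11.38 tcp [467.8 126.6 156.9] bin [-110.8 -131. ] zyaw -168.78 j [ 0.24  0.24  1.88 -0.    1.02  1.62] F [ 0.   0.1 -0. ] open 0.2
to [-112, -131, 155] tool shift mm [1.9 0.  1.2]
-8 172.1513046217837
15 172.2610892055489
40 172.667460099221
before -8 172.31589621017372
before 15 172.08964529040293
before 40 172.2393122905164
```

Contact is lost and the lid height matches its shut value. I'll move clear and check.

Emit:
send_rows:
  increments:
    - [[-0.01, 0, 0], 0, 255]
    - [[-0.03, 0, 0], 0, 255]
    - [[-0.05, 0, 0], 0, 255]
    - [[-0.05, 0, 0], 0, 255]
    - [[-0.02, 0.04, 0.01], 0, 255]
    - [[0, 0.05, 0.01], 0, 255]
    - [[0, 0.05, 0.01], 0, 255]
    - [[0, 0.05, 0.01], 0, 255]
    - [[0, 0.05, 0.01], 0, 255]
    - [[0, 0.05, 0], 0, 255]
    - [[0, 0, 0], 0, 255]
    - [[0, 0, 0], 0, 255]

```text
time_s: 12.92
tool_pos: [475.6, -167.0, 317.5]
tool_rot: [-0.069, -0.704, -0.069, 0.704]
ft_force: [0.2, 0.4, -0.4]
opening: -0.2
```

```bash
python3 - <<'E'
from h import *
st(); d=get_image('top'); P=cloud(d); cv2.imwrite('pics/top5.png',d['img'][...,::-1])
b=(P[...,:2]-ob)@Rb
m=(b[...,0]>-8)&(b[...,0]<100)&(abs(b[...,1])<60); print("lid z 5/50/95",np.percentile(P[m][:,2],[5,50,95]))
m=(np.hypot(b[...,0]+111,b[...,1]+128)<15); print("pad z",np.median(P[m][:,2]))
E
```

```text
t 12.93 tcp [ 475.6 -167.   317.5] bin [-161.7 -420.2] zyaw -168.81 j [-0.36  0.16  1.56  0.    1.42  1.01] F [ 0.2  0.4 -0.4] open -0.2
lid z 5/50/95 [169.24262273 172.35828894 175.43479928]
pad z 154.4166186989338
```

View pics/top5.png

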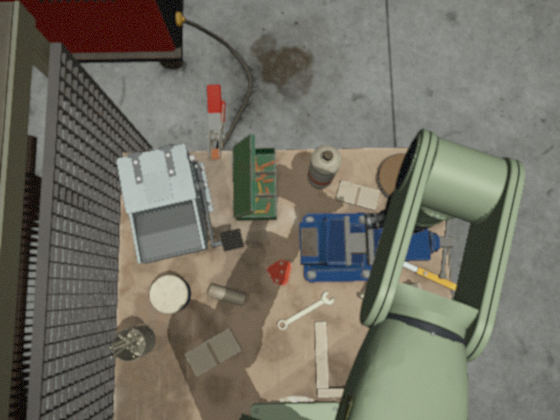

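The top view shows the ledge and chute empty at (170,232), the lid shut at (155,180) and the pad up at (231,239). The bystanders in view are where they were, and the arm is clear.

```bash
python3 -c "
from plant import arm
print(arm.hand_in())"
```

```text
the job is handed in; nothing more can be done
None
```

The job is done and handed in at about 13 s. I pushed the larger tube off the ledge with the fingertips and it rolled down against the shut lid. I pressed the lever to its stop, reaching 27 N at the wrist with the pad about 92 mm high. The lid rose and the tube dropped out of the chute. I then let the lever up at 40 mm/s, slowing to 8–16 mm/s at the end.

**Last checks**
- **Lid:** its top is at 172 mm, the same as before the job, so it is shut.
- **Lever pad:** it is back up at 154 mm.
- **Tube:** the ledge and chute are empty. I took the tube to be in the bin from that and did not see it on the bin floor.
- **Bystanders:** those in view look unmoved. The arm hides part of the right side of the bench in the last picture, but it moved only well above anything there.
- **Arm:** it is clear of everything, and the wrist force reads about zero.
- **Lid speed:** I did not measure it. From the finger speed it should have stayed near 0.5 rad/s, well under the slam limit.

No check failed or disagreed.

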